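Tip the parts tray flat and push it home against the bench stop

ROBOT

A 7-joint arm with a two-finger parallel gripper is mounted at the origin on a cart in front of the work surface, level with it; the furniture and walls round the work are solid. World frame = base frame: x ahead of the robot, y to its left, z up, the work surface at z = 0. Lengths are in m, angles in rad, forces in N, time in s.
With the tool pointing down it reaches from about 0.4 to 0.875 m from the base axis. Payload 6.5 kg.
Tool frame: the origin (TCP) lies at the very end of the fingers, on their centre line; the grasp point (between the pads) lies 19 mm behind it; z points along the fingers, x is the direction in which the jaws open and shut, and the axes are right-handed (so a half turn about z gives the same grasp; the last joint's range is limited). The gripper opens to 85 mm and grips with 20 to 120 N. Pads are 22 mm wide; open, the fingers measure 114 mm over their backs; the gripper's body (76 mm by 85 mm) begins 54 mm behind the grasp point. The pads swing forward as they close: fully open they stand 13 mm farther back than shut.
Start: joints at [-1.316, 0.536, -0.004, 1.538, 0.003, 1.067, -0.071], TCP at [0.205, 0.617, 0.231] pointing down, gripper open.
Joint ranges: [-2.7, 2.7], [-0.37, 2.16], [-1.27, 1.26], [0.24, 2.4], [-1.31, 4.45], [0.19, 1.91], [-2.76, 2.76]. Speed limits (rad/s): [2.39, 2.39, 3.14, 3.14, 3.14, 3.14, 3.14].

INTERFACE

Orientations are given as a unit quaternion [x, y, z, w].
In Python, from cell import r gives the robot as it stands. The module is installed in compiled form; this text tells all that it offers.
- The arm moves only by the tool step_arm, never from a script. Its argument "targets" is one flat list of numbers, 5 for each row, row after row: the shift along the tool's x, y, z normalised to -1 to 1, where 1 is 0.25 m, then the turn about the tool's z normalised to -1 to 1, where 1 is 2 rad, then the gripper command: -1 is fully open, 1 is shut, values between are in proportion. In form: [dx, dy, dz, roll, fingers, dx, dy, dz, roll, fingers, ...]. A call has 1 to 5 rows; each row is the pose to reach, as a shift and turn from the pose measured when the call began, along the tool's axes at that moment; what a row does not reach only later rows make up. A row lasts 1/8 s, in which the tool goes at most 62.5 mm and 10.7 degrees, less where a joint would pass 70% of its speed; a pose out of reach is approached as far as the arm can. A call with a number of a shift or a turn outside -1 to 1 is refused whole. A call with a gripper value outside its range is refused whole. The fingers move at their own pace and stop on an object; "squeeze" is the grip in N (left out, the last holds). Time passes only in rows, so rows that repeat a pose let the fingers close. It gives the time, the measured TCP pose, the force and the opening at its end, in the units of the state.
- r.get_state(): the state, without advancing time (a new reading comes with each control period).
- r.read_camera(name): name is "side" or "top"; returns the picture (480x640x3 uint8, blue, green, red); there is no depth.
- r.calibration(name): a dict with "mtx" (3x3 intrinsics, pixels), "camera_from_world" (4x4, takes a point from world to camera coordinates). Camera axes: x right, y down, z forward; pixel columns grow to the right and rows downward; lengths in m; the calibration is good to about 2 mm. A picture is of the moment at which its call begins. calibration takes no time and is no camera call.
- r.hand_in(): hands the job in, once; it reports no verdict.
The state is a dict: "clock": time; "q": joint angles; "qd": joint speeds; "effort": joint torques, N m; "tool_pos": TCP position; "eef_rot": TCP orientation; "ft_force": force on the tool from outside, world axes, zero at the start; "torque": the same for the moment, N m; "opening": finger opening in m.
Only numpy, scipy, OpenCV 4.12 (cv2) and the standard library are available. Lean on these libraries where they do the work, as an engineer would, in place of code of your own. Each camera call takes 0.05 s, during which the arm holds its last target.

TASK

The blue parts tray has been left standing on its long edge: push its upper edge over, away from you, so that it drops flat with its open side up, and let it lie. Then push it gently across the bench until its whole long side rests against the pale wooden stop strip behind it, without pressing hard on the strip. Only push: do not grasp or lift the tray, and leave the small things around it where they are.

Things in the scene. Friction and masses are not known exactly. Their poses are not given: they have to be found in the camera images.
- tray: Loose blue open steel tray, 180 mm long (x), 92 mm wide (y), 38 mm deep (z), walls and floor 4 mm thick, 0.28 to 0.52 kg. Origin: middle of the outside of its floor; z points out of the open side. At first it stands on its -y long wall, 92 mm high: y up, open side to the robot. Pushed some 30 mm over at the top it falls by itself; flat, z is up and y points to the stop.
- tray_rim (a point): middle of the rim of the tray wall that is the upper one at the start (about 90 mm above the bench then); when the tray lies flat this is the wall that faces the stop. Axes as the tray's.
- tray_mid (a point): centre of the tray's bounding block, 19 mm above the outside of its floor (about 46 mm above the bench at the start). Axes as the tray's.
- tray_end_a (a point): point low on the outer face of the wall that is to rest against the stop (y = +46 mm in the tray's frame), 80 mm from its middle toward +x of the tray
- tray_end_b (a point): as tray_end_a, 80 mm from the middle toward -x of the tray
- stop: Fixed pale wooden strip on the bench, 220 mm long (y), 25 mm wide (x), 22 mm high. Origin: middle of its underside; x points away from the robot and the face that the tray goes against is at x = -12.5 mm. The tray stands in front of that face, turned up to 0.2 rad from it; tipped over it lies about 25 to 70 mm short of it. Do not press the tray against it with more than 30 N (the tray slides with 2 to 6 N).
- oil_vial: Bystander, to be left alone: small square glass vial with a grey stopper, 30 x 34 x 64 mm. Origin: centre of its underside.
- ring_clamp: Bystander, to be left alone: wooden ring clamp, 30 x 125 x 25 mm, lying. Origin: centre of its underside.
- quartz_rough: Bystander, to be left alone: rough white crystal, 18 x 21 x 23 mm. Origin: centre of its underside.
- matchbox: Bystander, to be left alone: red matchbox, 36 x 52 x 15 mm. Origin: centre of its underside.
- clear_cup: Bystander, to be left alone: clear plastic cup, 53 mm across, 27 mm high. Origin: centre of its underside.

How it is judged:
On the way, in this order (a step that is already met when the one before it is completed fails the run):
1. the tray lies flat on the bench, open side up, still short of the stop (angle between tray's own z axis and vertical below 0.08 rad and height (world z) of tray below 0.01 m), for 0.2 s.
2. the tray's long side rests against the stop strip (all of step 1 and x of each of tray_end_a, tray_end_b in the frame of stop above -0.0175 m and y of tray in the frame of stop between -0.06 and 0.06 m and x of tray in the frame of stop below -0.05 m), for 0.2 s.
At the end, for the whole second after the job is handed in: The tray lies flat on the bench open side up (within 0.08 rad), at rest, both ends of its far long wall within 5 mm of the stop's face and its middle within 60 mm of the stop's middle along the strip (all of step 2 and linear speed of tray below 0.01 m/s and angular speed of tray below 0.05 rad/s); the robot touches nothing.
It fails at once if the tray is lifted (height (world z) of tray_mid above 0.065 m or (angle between tray's own z axis and vertical below 0.25 rad and height (world z) of tray above 0.025 m)).
It fails at once if the tray is pressed hard against the stop strip, with more than 30 N (contact force between tray and stop above 30 N).
It fails at once if the tray falls face down (angle between tray's own z axis and vertical above 2.2 rad).
It fails at once if a bystander is moved by more than 15 mm (distance of any of oil_vial, ring_clamp, quartz_rough, matchbox, clear_cup from where it was at the start of the episode above 0.015 m).
It also fails if it takes over 48 s, if anything falls off the work surface, if the arm or the gripper's body presses on something with over 40 N, if the wrist force passes 120 N, or if a joint passes its speed limit or range.

## Working session

There is one attempt and no reset: what is moved stays moved. The work goes in short steps, Python scripts to look and compute and a tool call to move; the robot and the scene stay as the last step left them, time stands still between calls to the robot, and variables do not carry over. Pictures are saved under pics/ and viewed, and the job is handed in when it is done.

Besides the shell and the picture viewer there is one more tool, called after "Call:" as name(argument=value, ...) on one line, values as JSON. step_arm: Moves the arm, as the interface text tells. Its arguments: {"type":"object","properties":{"targets":{"type":"array","items":{"type":"number","minimum":-1,"maximum":1}},"squeeze":{"type":"number"}},"required":["targets"]}

```bash
mkdir -p pics
python3 - <<'E'
from cell import r
import cv2
s=r.get_state();print(s)
for n in("side","top"):
    cv2.imwrite(f"pics/{n}0.png",r.read_camera(n));print(n,r.calibration(n))
E
```

```text
{'clock': 0.0, 'q': array([-1.3162559 ,  0.53720266, -0.00443716,  1.5389052 ,  0.00258497,
        1.06730125, -0.07121301]), 'qd': array([ 0.00067712,  0.00026829, -0.00042548, -0.00037239,  0.00118373,
       -0.00077136, -0.00137594]), 'effort': array([-2.94427418e-04, -5.83414972e+01,  1.04842409e+00, -2.59095132e+01,
        1.22623934e-02,  9.67378845e-03, -3.44104546e-05]), 'tool_pos': array([0.20473393, 0.61622357, 0.23037696]), 'eef_rot': array([ 8.10931665e-01,  5.85140167e-01, -6.97421728e-04,  5.77304867e-04]), 'ft_force': array([-0.51965862,  0.02691215, -0.31111022]), 'torque': array([0.00830723, 0.02725866, 0.0305318 ]), 'opening': 0.08553728427777915}
side {'mtx': array([[553.65071771,   0.        , 321.96852443],
       [  0.        , 553.65071771, 230.21495876],
       [  0.        ,   0.        ,   1.        ]]), 'camera_from_world': array([[ 9.99528040e-01, -3.07181429e-02,  3.05873912e-04,
        -5.35373423e-01],
       [-1.88429714e-02, -6.20928600e-01, -7.83640617e-01,
         1.78158240e-01],
       [ 2.42619103e-02,  7.83265006e-01, -6.21214367e-01,
         1.03508942e+00],
       [ 0.00000000e+00,  0.00000000e+00,  0.00000000e+00,
         1.00000000e+00]])}
top {'mtx': array([[461.83859705,   0.        , 318.77384408],
       [  0.        , 461.83859705, 244.5198099 ],
       [  0.        ,   0.        ,   1.        ]]), 'camera_from_world': array([[-0.02904625, -0.99918334, -0.02808875,  0.17265429],
       [-0.99274343,  0.03211672, -0.11588358,  0.54983955],
       [ 0.11669106,  0.02451894, -0.99286556,  1.00126475],
       [ 0.        ,  0.        ,  0.        ,  1.        ]])}
```

View pics/top0.png

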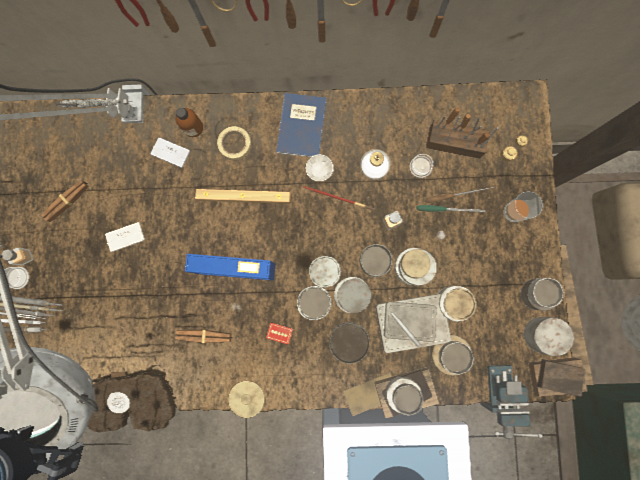

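View pics/side0.png

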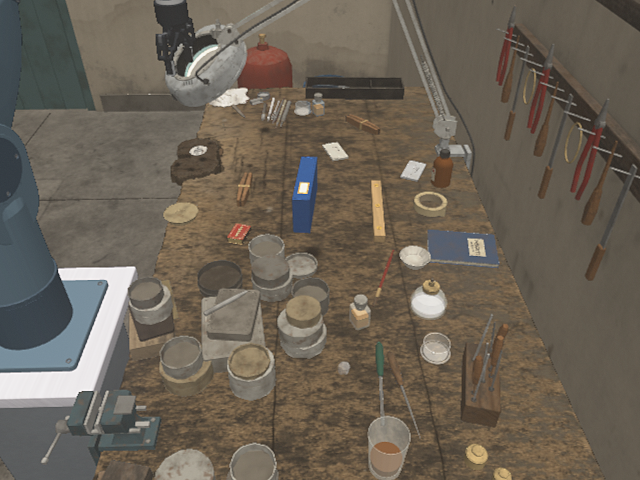

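```bash
cat > h.py <<'E'
import numpy as np,cv2
from cell import r
def w(n,u,v,z):
    c=r.calibration(n);R=c["camera_from_world"][:3,:3];t=c["camera_from_world"][:3,3]
    d=R.T@np.linalg.solve(c["mtx"],[u,v,1.]);o=-R.T@t
    return np.round(o+d*(z-o[2])/d[2],4)
def px(n,p):
    c=r.calibration(n);q=c["camera_from_world"]@np.append(p,1.);k=c["mtx"]@q[:3];return np.round(k[:2]/k[2],1)
def crop(src,dst,x0,y0,x1,y1,f):
    im=cv2.imread(src)[y0:y1,x0:x1];cv2.imwrite(dst,cv2.resize(im,None,fx=f,fy=f,interpolation=cv2.INTER_CUBIC))
E
python3 - <<'E'
from h import *
crop("pics/top0.png","pics/c1.png",170,180,310,290,5.5)
crop("pics/side0.png","pics/c2.png",225,140,395,260,4.5)
E
```

```text
(no output)
```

View pics/c1.png

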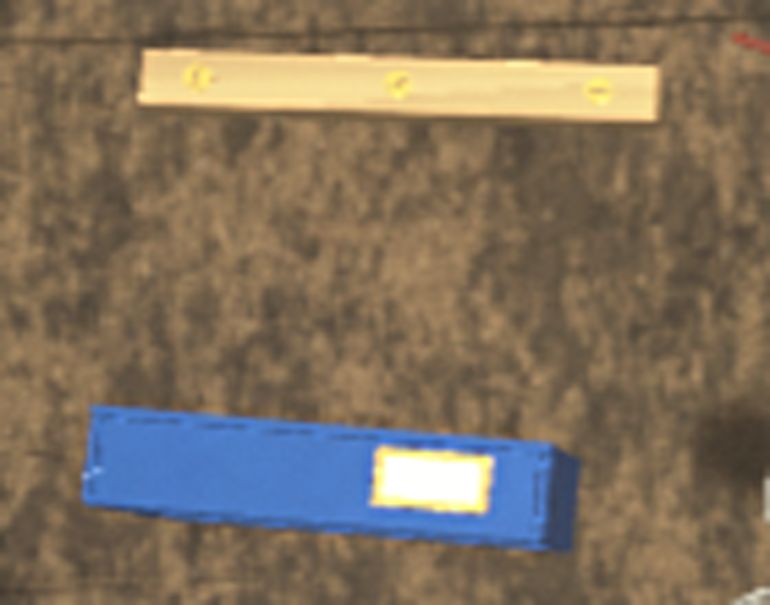

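View pics/c2.png

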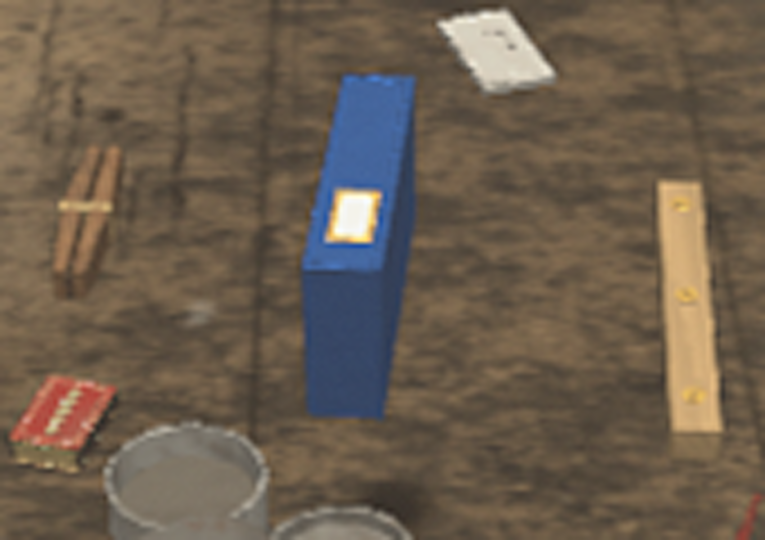

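The top crop shows the strip's front top edge at (138,103)–(657,121). The tray's top is (82,502)–(540,548) on the robot side and (92,406)–(552,443) on the far side.

Run:
```python
from h import *
f=lambda a,b,z:w("top",170+(a+.5)/5.5-.5,180+(b+.5)/5.5-.5,z)
for a in [(138,103),(657,121),(143,48),(660,66)]:print("strip",f(*a,.022))
for a in [(82,502),(540,548),(92,406),(552,443)]:print("tray",f(*a,.092))
g=lambda a,b,z:w("side",225+a/4.5,140+b/4.5,z)
for a in [(302,268),(380,270),(343,76),(414,77)]:print("trayS",g(*a,.092))
for a in [(310,416),(384,417)]:print("trayS bot",g(*a,0))
for a in [(668,432),(721,431),(658,182),(702,181)]:print("stripS",g(*a,.022))
for n,u,v,z in [("vial",393,219,.03),("clamp",176,336,.0125),("clamp",230,337,.0125),("match",280,333,.015),("cup1",319,167,.013),("cup2",421,166,.013),("quartz",441,235,.01),("ctin",325,270,.03),("card",125,236,0)]:print(n,w("top",u,v,z))
```

```text
strip [0.6732 0.44   0.022 ]
strip [0.6579 0.2214 0.022 ]
strip [0.6968 0.4379 0.022 ]
strip [0.6813 0.2197 0.022 ]
tray [0.5011 0.4406 0.092 ]
tray [0.4781 0.2638 0.092 ]
tray [0.5382 0.4368 0.092 ]
tray [0.5182 0.2585 0.092 ]
trayS [0.4792 0.2629 0.092 ]
trayS [0.5166 0.2601 0.092 ]
trayS [0.4991 0.4404 0.092 ]
trayS [0.5371 0.4382 0.092 ]
trayS bot [0.4801 0.2642 0.    ]
trayS bot [0.5173 0.2623 0.    ]
stripS [0.6548 0.2189 0.022 ]
stripS [0.6806 0.2189 0.022 ]
stripS [0.6721 0.4388 0.022 ]
stripS [0.6966 0.439  0.022 ]
vial [ 0.6079 -0.0133  0.03  ]
clamp [0.36   0.4846 0.0125]
clamp [0.3545 0.362  0.0125]
match [0.3605 0.2488 0.015 ]
cup1 [0.7395 0.1504 0.013 ]
cup2 [ 0.7331 -0.0863  0.013 ]
quartz [ 0.5706 -0.1235  0.01  ]
ctin [0.4976 0.1435 0.03  ]
card [0.5938 0.6114 0.    ]
```

Run:
```python
from h import *
for p in [(.205,.617,.231),(.205,.617,.35),(.453,.356,.25)]: print(px("top",p),px("side",p))
for n,a,b in [("head",(40,390),(205,75)),("headrim right",(93,400),(246,45)),("elbow",(0,270),(300,3)),]:
    A=[];B=[]
    P=[r.calibration(k)["mtx"]@r.calibration(k)["camera_from_world"][:3] for k in("top","side")]
    X=cv2.triangulatePoints(P[0],P[1],np.float64(a).reshape(2,1),np.float64(b).reshape(2,1));X=(X[:3]/X[3]).ravel()
    print(n,X,px("top",X),px("side",X))
```

```text
[ 58.9 437.8] [181.8  73.8]
[ 12.4 461.6] [173.9  25.4]
[203.6 291.3] [277.7 113.1]
head [0.26576888 0.66507734 0.20762179] [ 41.7 399.8] [209.9  74.8]
headrim right [0.3444366  0.50575375 0.34625439] [ 89.6 364.2] [228.6  43.2]
elbow [0.4978817  0.61736453 0.39755096] [ -0.4 264.4] [297.6   3.3]
```

Run:
```python
from h import *
crop("pics/top0.png","pics/c3.png",0,240,180,480,2.5)
crop("pics/side0.png","pics/c4.png",120,0,480,220,2.2)
```

```text
(no output)
```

View pics/c3.png

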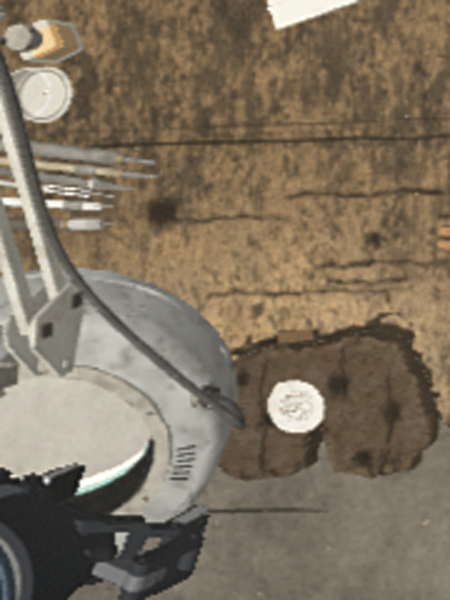

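View pics/c4.png

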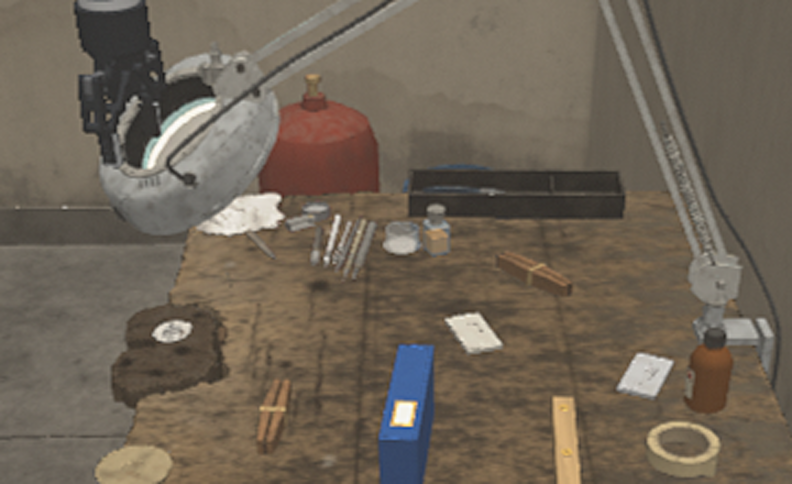

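Run:
```python
from h import *
C={k:r.calibration(k) for k in("top","side")}
for k in C:
    M=C[k]["camera_from_world"];print(k,-M[:3,:3].T@M[:3,3])
P=[C[k]["mtx"]@C[k]["camera_from_world"][:3] for k in("top","side")]
for n,a,b in [("clip",(93,403),(206,80)),("bracket",(22,375),(227,30)),("slots",(73,425),(187,82)),("upperright elbow cable",(30,350),(250,25)),("arm at image edge",(0,262),(320,0))]:
    X=cv2.triangulatePoints(P[0],P[1],np.float64(a).reshape(2,1),np.float64(b).reshape(2,1));X=(X[:3]/X[3]).ravel()
    print(n,X.round(3),px("top",X),px("side",X))
```

```text
top [0.43402591 0.1303043  1.0626883 ]
side [ 0.51336453 -0.71657145  0.78278821]
clip [0.271 0.554 0.241] [ 92.5 399.6] [204.3  80. ]
bracket [0.329 0.616 0.338] [ 22.1 375.4] [227.2  30. ]
slots [0.22  0.6   0.217] [ 73.2 426.4] [187.7  82. ]
upperright elbow cable [0.379 0.595 0.356] [ 29.2 343.4] [247.   25.1]
arm at image edge [0.53  0.616 0.403] [ -1.  242.2] [311.4   0.9]
```

Run:
```python
from h import *
crop("pics/top0.png","pics/c5.png",0,340,110,480,4.2)
crop("pics/side0.png","pics/c6.png",140,0,270,115,5)
```

```text
(no output)
```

View pics/c5.png

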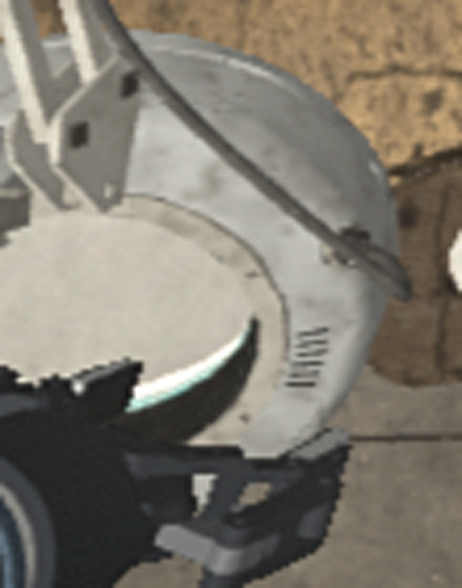

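View pics/c6.png

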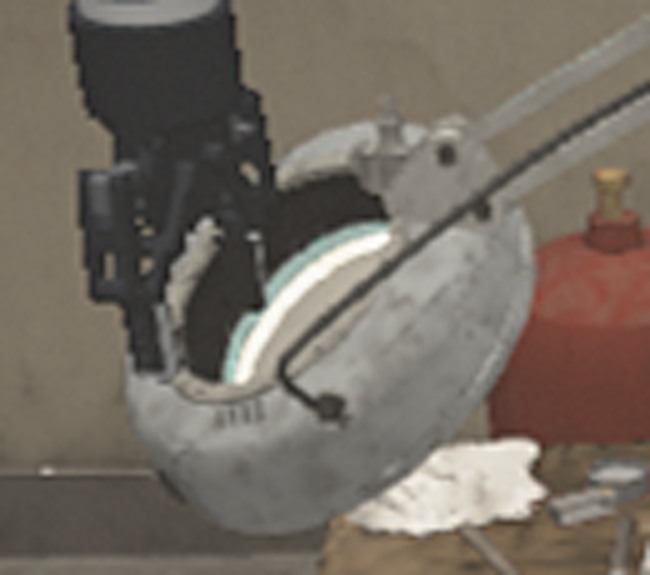

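Call:
step_arm(targets=[-0.05,-0.1,-0.12,0,-1,-0.14,-0.16,-0.28,0,-1,-0.24,-0.18,-0.32,0,-1])

```text
clock: 0.48
tool_pos: [0.1418, 0.5746, 0.3129]
eef_rot: [0.81, 0.586, 0.001, -0.001]
ft_force: [-0.6, 0.1, 0.6]
opening: 0.0854
```

Call:
step_arm(targets=[-0.24,0.12,0.02,0,-1,-0.44,0.28,0.04,0,-1,-0.47,0.5,0.08,-0.05,-1,-0.47,0.7,0.12,-0.1,-1,-0.465,0.82,0.16,-0.1,-1])

```text
clock: 1.1
tool_pos: [0.3023, 0.3983, 0.2721]
eef_rot: [0.749, 0.663, 0.001, -0.001]
ft_force: [0.4, -0.0, -0.0]
opening: 0.0852
```

Call:
step_arm(targets=[-0.03,0.24,0.1,0,-1,-0.09,0.48,0.26,0,-1,-0.095,0.61,0.46,0,-1,-0.095,0.61,0.66,0,-1,-0.095,0.61,0.77,0,-1])

```text
clock: 1.72
tool_pos: [0.4501, 0.3544, 0.0759]
eef_rot: [0.749, 0.662, -0.002, -0.0]
ft_force: [0.1, -0.3, 0.7]
opening: 0.0855
```

Run:
```python
from h import *
print(r.get_state()["tool_pos"],r.get_state()["ft_force"])
for n in("side","top"):
    cv2.imwrite(f"pics/{n}1.png",r.read_camera(n))
crop("pics/side1.png","pics/c7.png",190,100,370,240,4.4)
print(px("side",r.get_state()["tool_pos"]))
```

```text
[0.45007544 0.35437069 0.07588238] [ 0.14709643 -0.32223443  0.65793563]
[279.6 182.4]
```

View pics/c7.png

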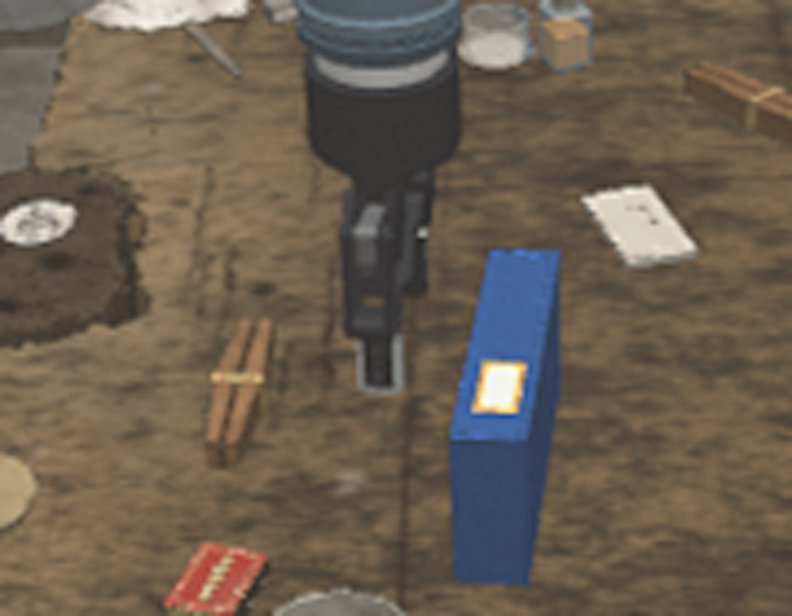

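View pics/top1.png

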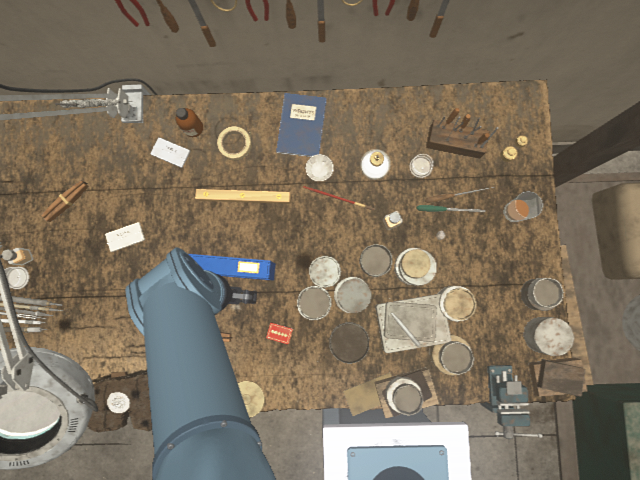

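Run:
```python
from h import *
for z in(.076,.082,.089):print(z,px("side",(.445,.304,z)))
```

```text
0.076 [277.2 195.1]
0.082 [277.1 192.8]
0.089 [277.  190.2]
```

Call:
step_arm(targets=[0,0,0.08,0,-1,0,0,0.08,0,-1,0,0.05,0.08,0,-1,0,0.09,0.08,0,-1])

```text
clock: 2.33
tool_pos: [0.4731, 0.3522, 0.0575]
eef_rot: [0.749, 0.663, -0.001, -0.0]
ft_force: [-0.5, -1.7, 0.5]
opening: 0.0854
```

Call:
step_arm(targets=[0,0.02,0,0,-1,0,0.036,0,0,-1,0,0.052,0,0,-1,0,0.068,0,0,-1,0,0.08,0,0,-1])

```text
clock: 2.95
tool_pos: [0.4931, 0.3498, 0.0574]
eef_rot: [0.749, 0.663, -0.001, -0.0]
ft_force: [0.5, -0.9, 0.5]
opening: 0.0856
```

Run:
```python
from h import *
cv2.imwrite(f"pics/side2.png",r.read_camera("side"))
crop("pics/side2.png","pics/c8.png",190,100,390,240,4)
```

```text
(no output)
```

View pics/c8.png

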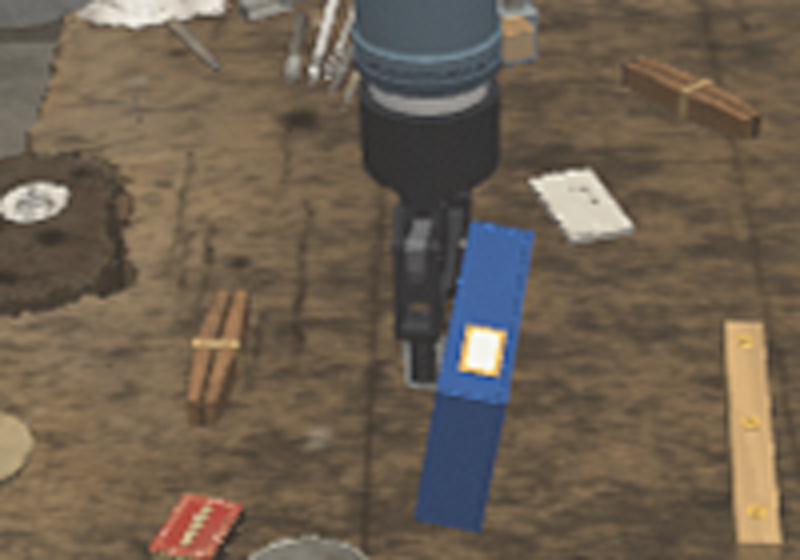

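Tipping as planned; keep going slowly.

Call:
step_arm(targets=[0,0.016,0,0,-1,0,0.03,0,0,-1,0,0.044,0,0,-1,0,0.056,0,0,-1,0,0.056,0,0,-1])

```text
clock: 3.62
tool_pos: [0.5077, 0.3478, 0.0574]
eef_rot: [0.749, 0.663, -0.001, -0.0]
ft_force: [-0.2, -0.8, 0.7]
opening: 0.0856
```

Run:
```python
from h import *
cv2.imwrite(f"pics/side3.png",r.read_camera("side"))
crop("pics/side3.png","pics/c9.png",190,100,390,240,4)
```

```text
(no output)
```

View pics/c9.png

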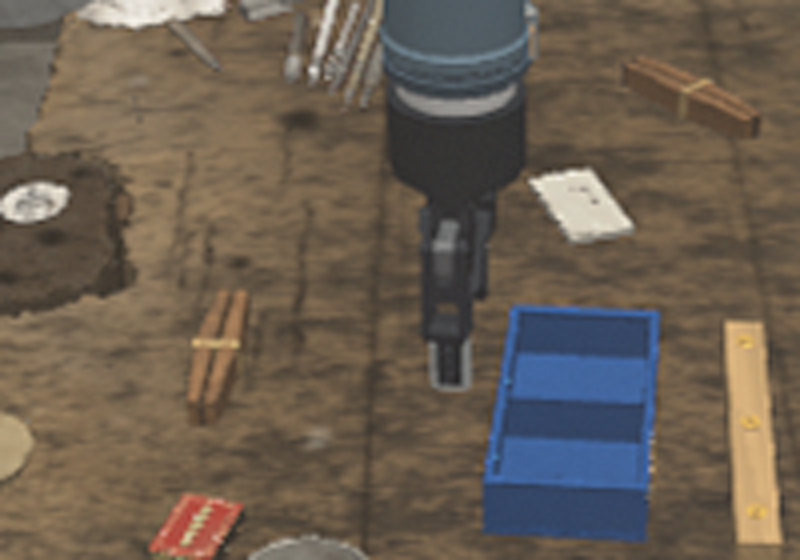

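The tray is flat with its rim corners at about (485,483), (648,483), (513,306), (660,311) in the crop.

Run:
```python
from h import *
g=lambda a,b,z:w("side",190+(a+.5)/4-.5,100+(b+.5)/4-.5,z)
for a in [(485,483),(648,485),(513,306),(660,311)]:print(g(*a,.038))
for a in [(735,544),(723,321)]:print("strip",g(*a,.022))
```

```text
[0.519  0.2583 0.038 ]
[0.6091 0.2538 0.038 ]
[0.539  0.4378 0.038 ]
[0.6292 0.4294 0.038 ]
strip [0.6548 0.2202 0.022 ]
strip [0.6702 0.4414 0.022 ]
```

Call:
step_arm(targets=[0,-0.06,0,-0.025,-1,0,-0.08,0.1,-0.025,-1,0,-0.08,0.21,-0.025,-1,0,-0.08,0.215,-0.025,-1,0,-0.08,0.215,-0.025,-1])

```text
clock: 4.3
tool_pos: [0.4874, 0.3506, 0.0044]
eef_rot: [0.732, 0.682, -0.001, -0.0]
ft_force: [1.1, 0.4, -0.5]
opening: 0.0857
```

Run:
```python
from h import *
s=r.get_state();print(s["tool_pos"],s["eef_rot"],s["ft_force"])
from scipy.spatial.transform import Rotation as R
print(R.from_quat(s["eef_rot"]).as_matrix())
cv2.imwrite(f"pics/side4.png",r.read_camera("side"))
crop("pics/side4.png","pics/c10.png",190,100,390,240,4)
```

```text
[0.48742214 0.3506266  0.00442576] [ 7.31764953e-01  6.81556226e-01 -1.04781806e-03 -2.58622861e-04] [ 1.14608136  0.44003474 -0.47741462]
[[ 0.07096003  0.99747738 -0.00188605]
 [ 0.99747846 -0.07096209 -0.00104979]
 [-0.00118098 -0.0018068  -0.99999767]]
```

View pics/c10.png

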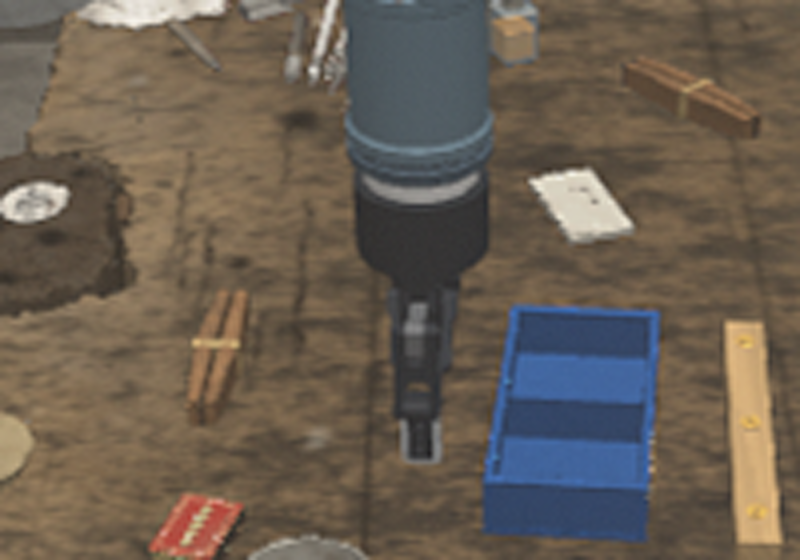

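Call:
step_arm(targets=[0,0.04,0,0,-1,0,0.075,0,0,-1,0,0.1,0,0,-1,0,0.12,0,0,-1,0,0.14,0,0,-1])

```text
clock: 4.97
tool_pos: [0.5223, 0.348, 0.0045]
eef_rot: [0.732, 0.681, -0.001, -0.0]
ft_force: [-1.9, 0.3, 0.9]
opening: 0.0857
```

Call:
step_arm(targets=[0,0.018,0,0,-1,0,0.036,0,0,-1,0,0.052,0,0,-1,0,0.066,0,0,-1,0,0.08,0,0,-1])

```text
clock: 5.6
tool_pos: [0.5425, 0.3465, 0.0043]
eef_rot: [0.732, 0.681, -0.001, -0.0]
ft_force: [-2.2, -0.0, -0.5]
opening: 0.0854
```

Run:
```python
from h import *
s=r.get_state();print(s["tool_pos"],s["eef_rot"],s["ft_force"])
cv2.imwrite(f"pics/side5.png",r.read_camera("side"))
crop("pics/side5.png","pics/c11.png",290,150,390,240,7)
```

```text
[0.54247224 0.34654978 0.00434404] [ 7.31874927e-01  6.81437395e-01 -1.40140980e-03 -4.51654908e-04] [-2.209597   -0.04588282 -0.50579681]
```

View pics/c11.png

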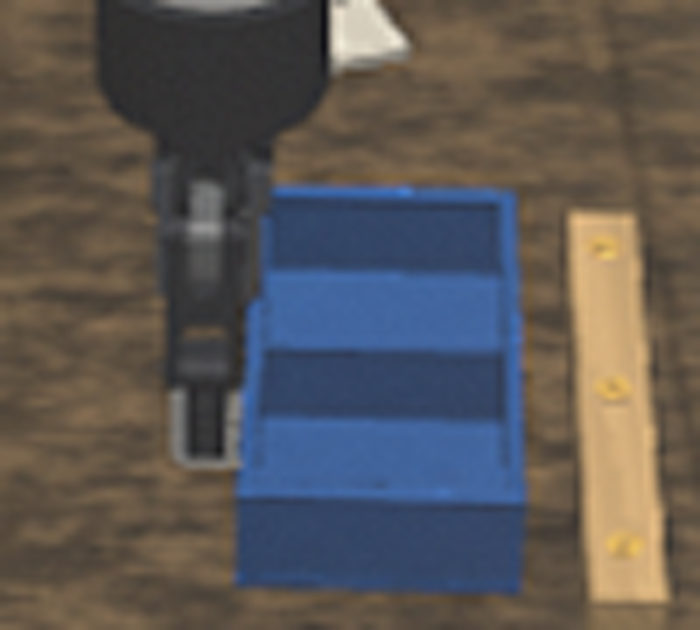

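Run:
```python
from h import *
g=lambda a,b,z:w("side",290+(a+.5)/7-.5,150+(b+.5)/7-.5,z)
n=np.array([.9975,-.071,0])
for l,a,z in [("t0",(526,497),.038),("t1",(516,190),.038),("tb",(520,592),0),("s",(588,602),.022),("s",(568,212),.022)]:
    p=g(*a,z);print(l,p,p@n)
```

```text
t0 [0.6381 0.254  0.038 ] 0.6184707500000001
t1 [0.6508 0.4317 0.038 ] 0.6185223000000001
tb [0.638  0.2533 0.    ] 0.6184207
s [0.6552 0.2204 0.022 ] 0.6379136000000001
s [0.6711 0.4414 0.022 ] 0.6380828500000001
```

Call:
step_arm(targets=[0,0.014,0,0,-1,0,0.028,0,0,-1,0,0.042,0,0,-1,0,0.054,0,0,-1,0,0.06,0,0,-1])

```text
clock: 6.28
tool_pos: [0.5583, 0.3453, 0.0044]
eef_rot: [0.732, 0.681, -0.001, -0.0]
ft_force: [-2.3, 0.0, -0.3]
opening: 0.0857
```

Call:
step_arm(targets=[0,0.004,0,0,-1,0,0.008,0,0,-1])

```text
clock: 6.52
tool_pos: [0.5602, 0.3452, 0.0044]
eef_rot: [0.732, 0.681, -0.001, -0.0]
ft_force: [-2.1, 0.0, 0.1]
opening: 0.0854
```

Call:
step_arm(targets=[0,0.004,0,0,-1,0,0.006,0,0,-1])

```text
clock: 6.78
tool_pos: [0.5612, 0.3451, 0.0044]
eef_rot: [0.732, 0.681, -0.002, -0.001]
ft_force: [-4.6, -0.9, 3.5]
opening: 0.0853
```

Run:
```python
from h import *
s=r.get_state();print(s["tool_pos"],s["eef_rot"],s["ft_force"],s["tool_pos"]@np.array([.9975,-.071,0]))
cv2.imwrite(f"pics/side6.png",r.read_camera("side"))
crop("pics/side6.png","pics/c12.png",290,150,390,240,7)
```

```text
[0.56123212 0.34509932 0.0043945 ] [ 7.31934628e-01  6.81372840e-01 -1.57338700e-03 -5.28018069e-04] [-4.6369845  -0.87874352  3.48149964] 0.5353269924007321
```

View pics/c12.png

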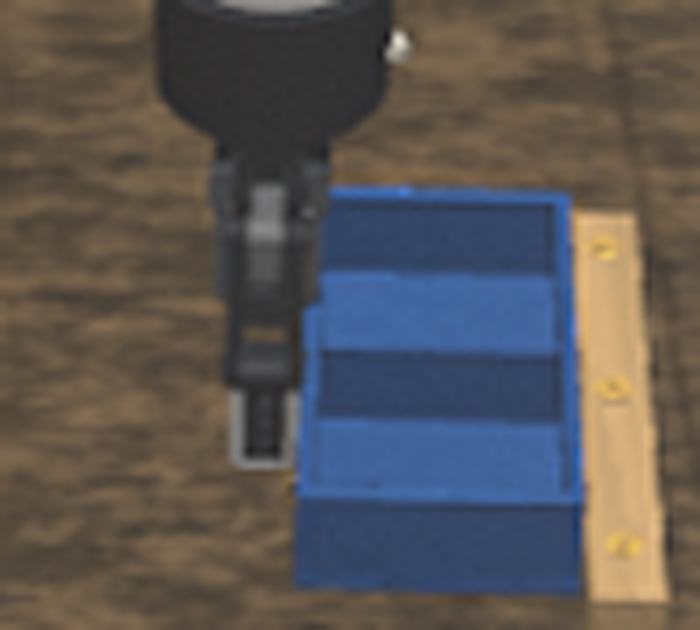

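The tray is against the strip: the force rose from about 2 N to 4.6 N just where contact was predicted. I'll back off and check from above.

Call:
step_arm(targets=[0,0,0,0,-1,0,-0.03,0,0,-1,0,-0.1,0,0,-1,0,-0.2,-0.1,0,-1,0,-0.3,-0.3,0,-1])

```text
clock: 7.45
tool_pos: [0.4849, 0.3497, 0.0788]
eef_rot: [0.732, 0.681, -0.003, -0.0]
ft_force: [1.8, 0.9, 0.9]
opening: 0.0852
```

Call:
step_arm(targets=[0,-0.15,-0.2,0,-1,0,-0.35,-0.4,0,-1,0,-0.45,-0.5,0,-1,0,-0.45,-0.5,0,-1])

```text
clock: 7.95
tool_pos: [0.3725, 0.3602, 0.2069]
eef_rot: [0.731, 0.682, -0.0, -0.001]
ft_force: [0.1, -0.4, -0.5]
opening: 0.0854
```

Run:
```python
from h import *
s=r.get_state();print(s["tool_pos"],s["ft_force"])
for n in("side","top"):
    cv2.imwrite(f"pics/{n}7.png",r.read_camera(n))
crop("pics/side7.png","pics/c13.png",290,150,390,240,7)
crop("pics/top7.png","pics/c14.png",170,170,310,280,5.5)
```

```text
[0.3724531  0.36021806 0.2069271 ] [ 0.13116742 -0.44264022 -0.49408155]
```

View pics/c13.png

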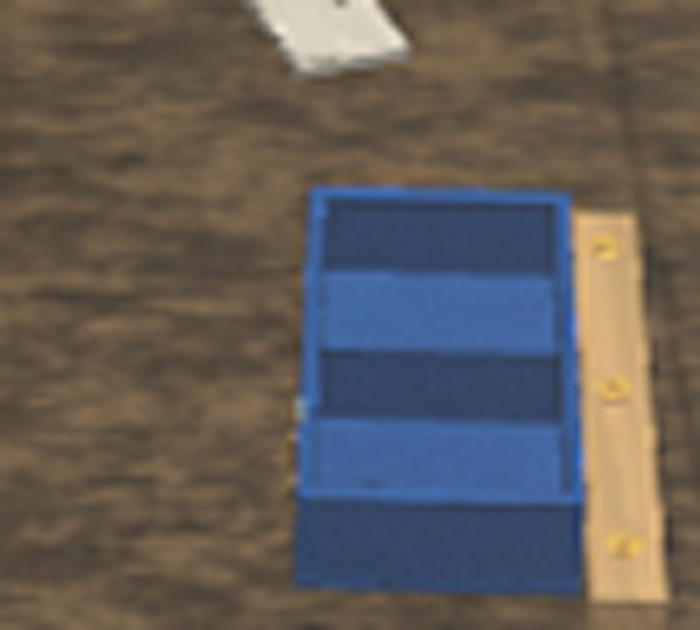

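View pics/c14.png

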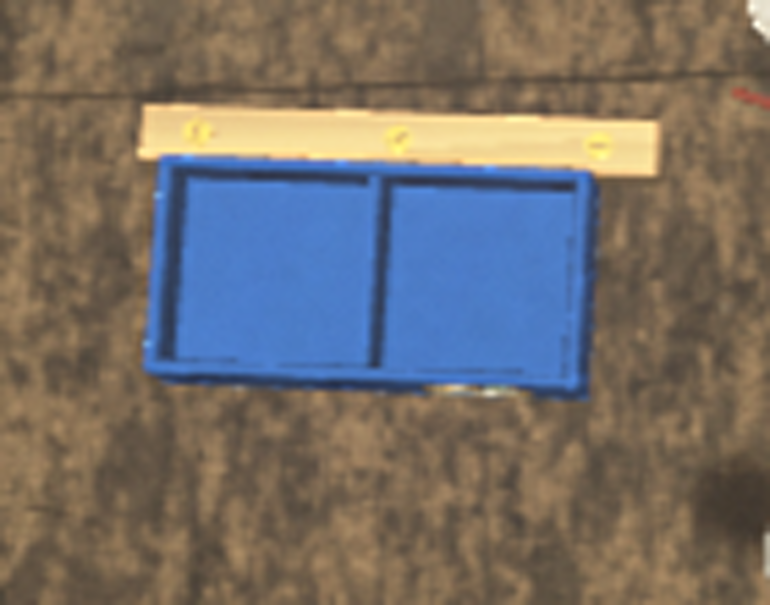

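View pics/side7.png

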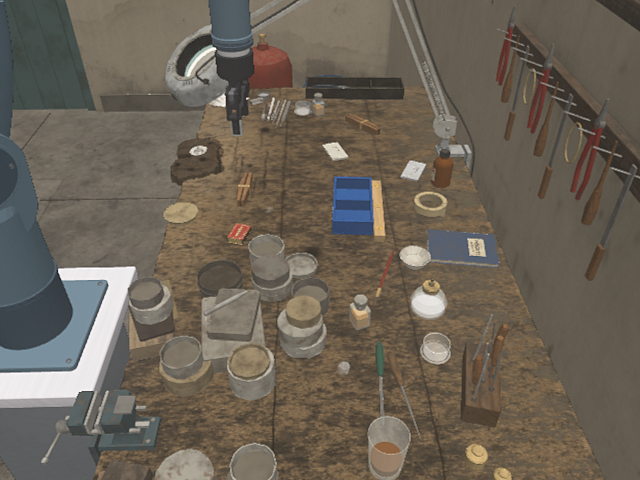

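Both views show the tray flush along the strip, with far rim corners at (583,497) and (571,191) in the side crop. One numeric check before handing in.

Run:
```python
from h import *
g=lambda a,b,z:w("side",290+(a+.5)/7-.5,150+(b+.5)/7-.5,z)
f=lambda a,b,z:w("top",170+(a+.5)/5.5-.5,170+(b+.5)/5.5-.5,z)
n=np.array([.9975,-.071,0])
for l,p in [("t0",g(583,497,.038)),("t1",g(571,191,.038)),("tb",g(582,592,0)),("s0",g(588,602,.022)),("s1",g(568,212,.022)),("T0",f(597,173,.038)),("T1",f(162,157,.038)),("S0",f(657,176,.022)),("S1",f(138,158,.022))]:
    print(l,p,round(p@n,4))
a=cv2.imread("pics/side0.png").astype(int);b=cv2.imread("pics/side7.png").astype(int)
for k,(x0,y0,x1,y1) in dict(vial=(345,290,375,335),match=(225,220,252,245),clamp=(235,168,255,205),clamp2=(340,110,385,135),cup=(395,245,435,272),cup2=(418,330,455,365),quartz=(335,360,352,377),cup3=(290,95,312,118)).items():print(k,abs(a-b)[y0:y1,x0:x1].mean().round(2))
```

```text
t0 [0.6561 0.2534 0.038 ] 0.6365
t1 [0.6701 0.4305 0.038 ] 0.6379
tb [0.6579 0.2527 0.    ] 0.6383
s0 [0.6552 0.2204 0.022 ] 0.6379
s1 [0.6711 0.4414 0.022 ] 0.6381
T0 [0.6565 0.2448 0.038 ] 0.6375
T1 [0.6696 0.4252 0.038 ] 0.6377
S0 [0.6579 0.2214 0.022 ] 0.6405
S1 [0.6732 0.44   0.022 ] 0.6403
vial 1.16
match 1.08
clamp 1.04
clamp2 1.07
cup 1.3
cup2 1.25
quartz 1.21
cup3 1.0
```

```bash
python3 -c "
from cell import r
print(r.hand_in())"
```

```text
the job is handed in; nothing more can be done
None
```

I tipped the tray over with the open fingers against its upper rim, and it dropped flat with its open side up. I then squared the tool to the stop strip and pushed the tray gently with both fingers until it rested against the strip. I backed the arm clear and handed the job in at about 8 s.

Last checks:
- **Contact force:** the wrist force rose from about 2 N while sliding to about 5 N at the position where contact was predicted. That is well under the 30 N limit.
- **Gap to the strip:** the two cameras disagree slightly. The side view puts both ends within about 0 to 1.5 mm of the strip face. The top view reads an even gap of about 2.5 to 3 mm, close to the calibration error of about 2 mm. Both are within the 5 mm allowed.
- **Position along the strip:** the tray's middle is roughly 1 cm from the strip's middle.
- **Bystanders:** the small things look unmoved when the side pictures from before and after are compared.
- **Verdict:** the hand-in reports none, so the result is not confirmed beyond these checks.

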